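Clip the blue plate into the dispensing fixture

ROBOT

A 7-joint arm with a two-finger parallel gripper is mounted at the origin on the work surface. World frame = base frame: x ahead of the robot, y to its left, z up, the work surface at z = 0. Lengths are in m, angles in rad, forces in N, time in s.
With the tool pointing down it reaches from about 0.35 to 0.9 m from the base axis. Payload 19.9 kg.
Tool frame: the origin (TCP) lies between the finger pads; the fingertips stand 25 mm ahead of it and the grasp point (between the pads) lies 6 mm ahead of it (manip.tip_reach is the distance from the TCP to the fingertips, in m); z points along the fingers, y is the line along which they close (so a half turn about z gives the same grasp; the last joint's range is limited). The gripper opens to 94 mm and grips with 3 to 60 N. Pads are 16 mm wide; open, the fingers measure 119 mm over their backs; the gripper's body (75 mm by 177 mm) begins 78 mm behind the grasp point.
Start: joints at [1.063, 0.417, -0.01, 1.614, 0.005, 1.111, -0.053], TCP at [0.281, -0.558, 0.23] pointing down, gripper open.
Joint ranges: [-2.81, 2.81], [-0.39, 2.02], [-1.27, 1.25], [0.06, 2.57], [-1.19, 4.33], [0.19, 2], [-2.82, 2.82]. Speed limits (rad/s): [1.89, 1.89, 2.39, 2.39, 3.01, 3.01, 3.01].

INTERFACE

Orientations are given as a 3x3 rotation matrix whose columns are the frame's x, y, z axes.
In Python, from rig import manip gives the robot as it stands. The module is installed in compiled form; this text tells all that it offers.
- The arm moves only by the tool jog_arm, never from a script. Its argument "commands" is a list that holds one entry, the list of rows, each a list of 7 numbers: the finger opening in mm, from 0 to 94, then the shift along the tool's x, y, z in mm, then the turn, a rotation vector about the tool's x, y, z in rad. A call has 1 to 5 rows; each row is the pose to reach, as a shift and turn from the pose commanded when the call began, along the tool's axes at that moment; what a row does not reach only later rows make up. A row lasts 1/10 s, in which the tool goes at most 50 mm and 8.59 degrees, less where a joint would pass 70% of its speed; a pose out of reach is approached as far as the arm can. A call with a gripper value outside its range is refused whole. The fingers move at their own pace and stop on an object; "grip_force" is the grip in N (left out, the last holds). Time passes only in rows, so rows that repeat a pose let the fingers close. It gives the time, the measured TCP pose, the force, the opening and the grip force at its end, in the units of the state.
- manip.sense(): the state, without advancing time (a new reading comes with each control period).
- manip.capture(name): name is "scene" or "top" or "wrist"; returns the picture (420x560x3 uint8, red, green, blue); there is no depth.
- manip.calibration(name): a dict with "mtx" (3x3 intrinsics, pixels), "position" and "attitude" of the camera in the world; the wrist camera has in their place "tool_from_camera" (4x4, takes a point from camera to tool coordinates, whose origin is the TCP and whose axes are the flange's). Camera axes: x right, y up, looking along -z (the intrinsics and any distortion apply to the point x, -y, -z); pixel columns grow to the right and rows downward; lengths in m; the calibration is good to about 2 mm. A picture is of the moment at which its call begins: read the wrist's pose just before it. calibration takes no time and is no camera call.
- manip.hand_in(): hands the job in; it is judged then, once.
Trained networks look in the newest picture that a camera, given by its name, has taken for a name from the list of things; names that differ only in an ending like _2 or _b are one class to them, and where a whole thing is asked for, a point or a joint stands for the part that bears it (a point fixed in the world has none). Each returns a list of dicts, best first, with "conf" (0 to 1); they miss things now and then, are a little off and sometimes report something else, mostly with a low value. They report only what shows in the picture. A call takes as long as a camera call. They do not tell look-alikes from the thing itself.
- manip.recognise(camera, thing): "position" ([x, y, z] in m, in world coordinates, good to about 4 mm: the middle of the surface that is visible of it).
- manip.cut_out(camera, thing): "mask" (420x560 bool, what is visible of it).
The state is a dict: "time_s": time; "joint_pos": joint angles; "qvel": joint speeds; "effort": joint torques, N m; "eef_pos": TCP position; "eef_rot": TCP orientation; "contact_force": force on the tool from outside, world axes, zero at the start; "moment": the same for the moment, N m; "grip_width": finger opening in m; "gripper_force": force on a finger pad.
Only numpy, scipy, OpenCV 4.12 (cv2) and the standard library are available. Lean on these libraries where they do the work, as an engineer would, in place of code of your own. Each camera call takes 0.05 s, during which the arm holds its last target. There are 200 camera calls.

TASK

Load the blue test plate into the white fixture: lay it flat on the bed in front of the orange sprung clip, handle at the open end, then slide it along the bed so that its own front edge lifts the clip and goes under it, until the edge is up against the stop, with the plate centred and square on the bed, and let go. Keep the gripper off the bed and the clip, and leave the grey plate where it lies.

Things in the scene. Friction and masses are not known exactly. Their poses are not given: they have to be found in the camera images.
- blue_handle (a point): Centre of the black handle block (40 x 20 x 46 mm tall; x, y, z) of the stiff blue plate, 140 (x) x 80 (y) x 5 mm, 180 g. The handle stands on the plate's upper face: this point is 23 mm above that face, 28 mm above the underside. x points to the plate's front edge, 115 mm ahead; rear edge 25 mm behind; z up. Starts flat on the table, x roughly away from the robot.
- grey_handle (a point): The same point on a dark grey plate of the same size and shape with the same black handle, lying to one side or the other of the blue one. Not to be loaded.
- fixture: Fixed white bed, 100 mm wide (y), upper face 20 mm above table. Origin: on its centre line at table height. x runs along it from open end (x -135 mm, nearest robot) to clip end (x 115, top 50 mm above table), z up. Dark stop bar, 9 mm high, face at x 85: a plate home against it has its handle centre at x -30, y 0, z 48 mm; with handle at x -105 it lies just clear of the clip.
- clip (a joint): Angle (rad) of the orange clip, a 70 mm wide flap hinged at fixture x 105 mm: 0 shut, about 0.06 with a plate under it, limit 0.6. It presses at x 45 mm (shut: 1 mm over the bed); from there its lip slants up to a mouth 11 mm over the bed at x 22. Sprung shut, about 2.5 N; pushing a plate under takes 3 to 10 N, and it stays where left.
Not all that is in view belongs to the job. Of the things that look like the part that bears blue_handle, the largest one is meant.

How it is judged:
By the outcome, as a careful person would: the job done as asked, in the order asked, and still so for the second after the job is handed in, with the robot touching nothing.
It also fails if it takes over 45 s, if anything falls off the work surface, if the arm or the gripper's body presses on something with over 40 N, if the wrist force passes 120 N, or if a joint passes its speed limit or range.

## Working session

There is one attempt and no reset: what is moved stays moved. The work goes in short steps, Python scripts to look and compute and a tool call to move; the robot and the scene stay as the last step left them, time stands still between calls to the robot, and variables do not carry over. Pictures are saved under pics/ and viewed, at most 10 in all, crops included, and the job is handed in when it is done.

Besides the shell and the picture viewer there is one more tool, called after "Call:" in YAML: its name, and indented under it one key for each argument. jog_arm: Moves the arm, as the interface text tells. Its arguments: {"type":"object","properties":{"commands":{"type":"array","items":{"type":"array","items":{"type":"array","items":{"type":"number"}}}},"grip_force":{"type":"number"}},"required":["commands"]}

```bash
mkdir -p pics
python3 - <<'E'
from rig import manip
import cv2, numpy as np
s=manip.sense(); print(s['time_s'],s['eef_pos'],np.round(s['eef_rot'],3).tolist(),s['grip_width'],manip.tip_reach)
for c in ['scene','top']:
    im=manip.capture(c); cv2.imwrite(f'pics/{c}0.png',im[:,:,::-1])
    for t in ['blue_handle','grey_handle','fixture','clip']:
        print(c,t,[(np.round(d['position'],3).tolist(),round(d['conf'],2)) for d in manip.recognise(c,t)])
    k=manip.calibration(c); print({a:np.round(b,3).tolist() for a,b in k.items()})
E
```

```text
0.0 [ 0.28053276 -0.55813666  0.22984862] [[0.893, 0.449, -0.001], [0.449, -0.893, 0.001], [-0.0, -0.001, -1.0]] 0.09405306427056631 0.025
scene blue_handle [([0.511, 0.411, 0.005], 0.9), ([0.54, 0.284, 0.009], 0.76), ([0.38, 0.275, 0.002], 0.65), ([0.617, -0.189, 0.036], 0.3)]
scene grey_handle [([0.508, 0.052, 0.007], 0.84)]
scene fixture [([0.586, -0.18, 0.019], 0.62)]
scene clip [([0.617, -0.192, 0.037], 0.75)]
{'mtx': [[539.85, 0.0, 272.38], [0.0, 539.85, 207.381], [0.0, 0.0, 1.0]], 'position': [1.638, 0.275, 0.914], 'attitude': [[-0.19, -0.591, 0.784], [0.982, -0.125, 0.144], [0.012, 0.797, 0.604]]}
top blue_handle [([0.383, 0.284, 0.005], 0.83), ([0.541, 0.277, 0.004], 0.68), ([0.488, 0.409, 0.002], 0.68)]
top grey_handle [([0.517, 0.042, 0.006], 0.91)]
top fixture [([0.552, -0.184, 0.022], 0.87)]
top clip [([0.629, -0.188, 0.03], 0.57)]
{'mtx': [[545.963, 0.0, 274.585], [0.0, 545.963, 209.609], [0.0, 0.0, 1.0]], 'position': [0.455, 0.066, 1.379], 'attitude': [[0.018, 0.998, -0.064], [-1.0, 0.017, -0.017], [-0.016, 0.065, 0.998]]}
```

View pics/top0.png

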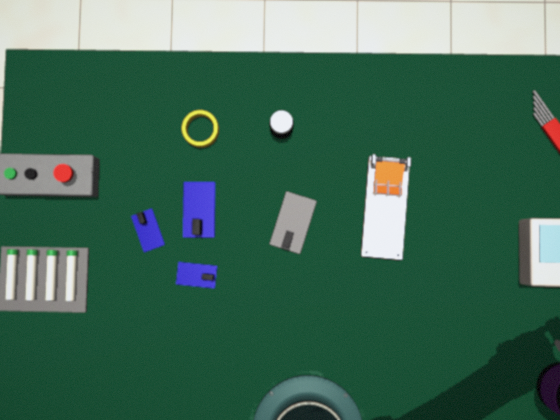

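View pics/scene0.png

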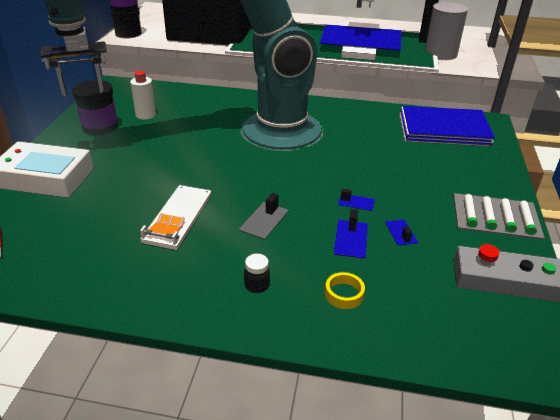

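Top view candidates for the blue plate: large blue (199,210), small blue (148,230), small blue (197,275); the handle-less blue stack at scene (445,125) and the grey plate at (293,222) are not it. The largest is (199,210), with its handle at (197,227) towards the robot. The fixture is at (386,208), with its orange clip at (389,178) at the far end.

```bash
cat > h.py <<'E'
from rig import manip
import cv2, numpy as np
def cam(c):
    k=manip.calibration(c)
    if 'position' in k: return k['mtx'],np.array(k['attitude']),np.array(k['position'])
    s=manip.sense(); T=np.array(k['tool_from_camera']); R=np.array(s['eef_rot'])
    return k['mtx'],R@T[:3,:3],R@T[:3,3]+s['eef_pos']
def ray(c,px,z):
    M,R,p=cam(c); px=np.atleast_2d(px).astype(float)
    d=np.c_[(px[:,0]-M[0,2])/M[0,0],-(px[:,1]-M[1,2])/M[1,1],-np.ones(len(px))]@R.T
    return p+d*((z-p[2])/d[:,2])[:,None]
def rect(c,m,z):
    m=m.astype(np.uint8); n,l,st,_=cv2.connectedComponentsWithStats(m)
    m=(l==1+np.argmax(st[1:,4])).astype(np.uint8)
    q=max(cv2.findContours(m,0,cv2.CHAIN_APPROX_NONE)[0],key=cv2.contourArea)[:,0]
    w=ray(c,q,z)[:,:2]; b=cv2.boxPoints(cv2.minAreaRect((w*1000).astype(np.float32)))
    e0,e1=b[1]-b[0],b[2]-b[1]
    e=e0 if np.hypot(*e0)>np.hypot(*e1) else e1
    if e[0]<0:e=-e
    return b.mean(0), np.degrees(np.arctan2(e[1],e[0])), sorted([np.hypot(*e0),np.hypot(*e1)])
E
python3 - <<'E'
from h import *
im=manip.capture('top'); hsv=cv2.cvtColor(im,cv2.COLOR_RGB2HSV)
blue=cv2.inRange(hsv,(105,120,60),(135,255,255)); 
blue[:,:175]=0; blue[:170]=0; blue[245:]=0; blue[:,240:]=0
blue=cv2.morphologyEx(blue,3,np.ones((15,15)))
print('blue',rect('top',blue,.005))
w=(cv2.inRange(hsv,(0,0,150),(180,70,255))|cv2.inRange(hsv,(5,120,120),(25,255,255)))
w[:,:350]=0;w[:,430:]=0;w[:185]=0
w=cv2.morphologyEx(w,3,np.ones((9,9)))
print('bed part',rect('top',w,.02))
for t in ['fixture']:
    print([ (d['conf'],rect('top',d['mask'],.02)) for d in manip.cut_out('top',t)[:1]])
for d in manip.cut_out('top','blue_handle'): 
    print(d['conf'],rect('top',d['mask'],.005))
blk=(im.max(2)<45).astype(np.uint8)
blk[:,:185]=0;blk[:,212:]=0;blk[:215]=0;blk[240:]=0
print('handle at top z .051',rect('top',blk,.051))
c=cv2.resize(im[120:300,120:300],None,fx=3,fy=3,interpolation=2); d=cv2.resize(im[140:270,340:430],None,fx=4,fy=4)[:540]
d=cv2.copyMakeBorder(d,0,540-d.shape[0],0,0,0) if d.shape[0]<540 else d[:540]
cv2.imwrite('pics/c1.png',np.hstack([c,d])[:, :800,::-1])
E
```

```text
blue (array([541.76843, 281.79514], dtype=float32), np.float32(0.9031768), [np.float32(83.22097), np.float32(141.90901)])
bed part (array([ 520.08484, -183.49567], dtype=float32), np.float32(-4.0373936), [np.float32(102.614494), np.float32(185.60466)])
[(0.61, (array([ 552.3258, -184.3253], dtype=float32), np.float32(-4.4726973), [np.float32(102.252716), np.float32(252.59993)]))]
0.79 (array([376.4994 , 283.19824], dtype=float32), np.float32(86.67835), [np.float32(55.239285), np.float32(98.43692)])
0.71 (array([541.76917, 283.22748], dtype=float32), np.float32(1.4252783), [np.float32(81.19843), np.float32(137.37013)])
0.56 (array([486.8783, 409.3349], dtype=float32), np.float32(20.374311), [np.float32(58.959545), np.float32(100.68724)])
handle at top z .051 (array([494.733  , 271.01035], dtype=float32), np.float32(1.5207453), [np.float32(2.4420226), np.float32(29.251637)])
```

View pics/c1.png

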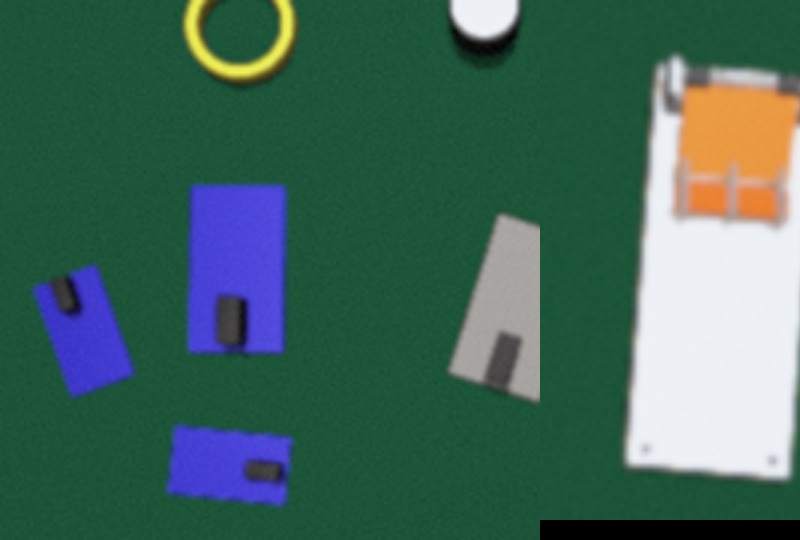

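The crop shows the large blue plate at top pixel (199,210). It is about twice the area of the two small ones, and its handle is at the robot end. The fixture's clip end points away from the robot and is yawed about -4.4°. Next I work out the first reach.

```bash
cat >> h.py <<'E'
from scipy.spatial.transform import Rotation as Ro
def goto(x,y,z,yaw):
    s=manip.sense(); R=np.array(s['eef_rot']); a=np.radians(yaw); c,n=np.cos(a),np.sin(a)
    G=np.array([[c,n,0],[n,-c,0],[0,0,-1]])
    print('t',s['time_s'],'p',np.round(s['eef_pos'],4),'F',np.round(s['contact_force'],1),'w',round(s['grip_width'],4))
    print('shift',np.round(1000*R.T@(np.array([x,y,z])-s['eef_pos']),1),'rv',np.round(Ro.from_matrix(R.T@G).as_rotvec(),4))
E
python3 -c "
from h import *
goto(.497,.281,.2,1)"
```

```text
t 0.65 p [ 0.2807 -0.5584  0.2304] F [-0.2 -0.5  0.7] w 0.0939
shift [ 570.3 -652.8   30.5] rv [-1.000e-04  1.000e-04  4.483e-01]
```

Call:
jog_arm:
  commands:
    - [[60, 570, -653, 30, 0, 0, 0.448], [60, 570, -653, 30, 0, 0, 0.448], [60, 570, -653, 30, 0, 0, 0.448], [60, 570, -653, 30, 0, 0, 0.448], [60, 570, -653, 30, 0, 0, 0.448]]

```text
time_s: 1.15
eef_pos: [0.3424, -0.3183, 0.2221]
eef_rot: [[1.0, 0.017, 0.0], [0.017, -1.0, -0.0], [0.0, 0.0, -1.0]]
contact_force: [1.7, -1.0, 0.3]
grip_width: 0.0605
gripper_force: 0.0
```

```bash
python3 -c "
from h import *
goto(.497,.281,.2,1)"
```

```text
t 1.15 p [ 0.3424 -0.3183  0.2221] F [ 1.7 -1.   0.3] w 0.0605
shift [ 164.9 -596.6   21.8] rv [ 0.0005 -0.0002 -0.0003]
```

Call:
jog_arm:
  commands:
    - [[60, 165, -597, 22, 0, 0, 0], [60, 165, -597, 22, 0, 0, 0], [60, 165, -597, 22, 0, 0, 0], [60, 165, -597, 22, 0, 0, 0], [60, 165, -597, 22, 0, 0, 0]]

```text
time_s: 1.65
eef_pos: [0.4046, -0.0763, 0.2134]
eef_rot: [[1.0, 0.018, 0.001], [0.018, -1.0, -0.0], [0.001, 0.0, -1.0]]
contact_force: [0.7, -0.8, -0.2]
grip_width: 0.0597
gripper_force: 0.0
```

```bash
python3 -c "
from h import *
goto(.497,.281,.2,1)"
```

```text
t 1.65 p [ 0.4046 -0.0763  0.2134] F [ 0.7 -0.8 -0.2] w 0.0597
shift [  98.7 -355.6   13.4] rv [ 0.0004 -0.0009  0.0002]
```

Call:
jog_arm:
  commands:
    - [[60, 99, -356, 13, 0, 0, 0], [60, 99, -356, 13, 0, 0, 0], [60, 99, -356, 13, 0, 0, 0], [60, 99, -356, 13, 0, 0, 0], [60, 99, -356, 13, 0, 0, 0]]

```text
time_s: 2.15
eef_pos: [0.4673, 0.1656, 0.2045]
eef_rot: [[1.0, 0.017, 0.001], [0.017, -1.0, 0.0], [0.001, -0.0, -1.0]]
contact_force: [1.4, -0.7, 0.5]
grip_width: 0.0604
gripper_force: 0.0
```

Call:
jog_arm:
  commands:
    - [[60, 25, -106, 3, 0, 0, 0], [60, 25, -106, 3, 0, 0, 0], [60, 25, -106, 3, 0, 0, 0], [60, 25, -106, 3, 0, 0, 0]]

```text
time_s: 2.55
eef_pos: [0.4898, 0.2716, 0.2009]
eef_rot: [[1.0, 0.02, -0.001], [0.02, -1.0, 0.001], [-0.001, -0.001, -1.0]]
contact_force: [-0.5, -1.0, -1.0]
grip_width: 0.06
gripper_force: 0.0
```

Run:
```python
from h import *
im=manip.capture('wrist'); cv2.imwrite('pics/w1.png',im[:,:,::-1])
hsv=cv2.cvtColor(im,cv2.COLOR_RGB2HSV)
blue=cv2.inRange(hsv,(105,100,40),(135,255,255))
print('blue',rect('wrist',blue,.005))
blue=cv2.morphologyEx(cv2.copyMakeBorder(blue,50,50,50,50,0),3,np.ones((71,71)))[50:-50,50:-50]
print('blue closed',rect('wrist',blue,.005))
for d in manip.recognise('wrist','blue_handle'): print(np.round(d['position'],4),d['conf'])
goto(.497,.281,.2,1)
```

```text
blue (array([542.52094, 280.49298], dtype=float32), np.float32(0.9364909), [np.float32(80.13383), np.float32(139.00575)])
blue closed (array([476.86624, 342.03705], dtype=float32), np.float32(2.6130052), [np.float32(212.13976), np.float32(266.4476)])
[0.4905 0.4096 0.0018] 0.85
[0.547  0.2822 0.0078] 0.79
[0.3814 0.2843 0.0062] 0.73
t 2.65 p [0.4902 0.2689 0.2012] F [ 0.5 -0.3 -0.2] w 0.0598
shift [  7.  -12.    1.1] rv [ 0.0007  0.0003 -0.0004]
```

View pics/w1.png

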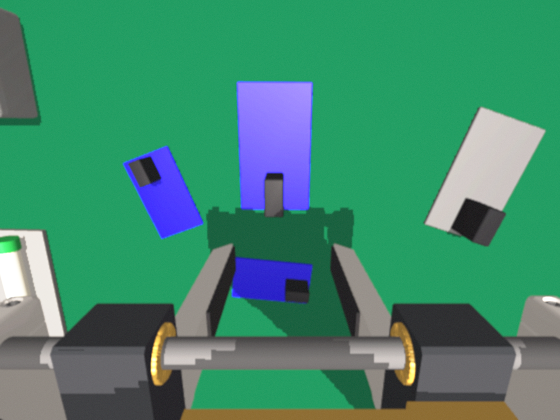

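The wrist view shows the large blue plate from (237,82) to (312,210) with its handle at (274,195), and it measures 80 x 139 mm. Its handle centre is about (0.4975, 0.280). Descending now.

Call:
jog_arm:
  commands:
    - [[60, 7.5, -11, 60, 0, 0, 0], [60, 7.5, -11, 110, 0, 0, 0], [60, 7.5, -11, 150, 0, 0, 0], [60, 7.5, -11, 150, 0, 0, 0], [60, 7.5, -11, 150, 0, 0, 0]]

```text
time_s: 3.15
eef_pos: [0.4977, 0.2802, 0.0524]
eef_rot: [[1.0, 0.017, -0.001], [0.017, -1.0, -0.001], [-0.001, 0.001, -1.0]]
contact_force: [0.2, 0.6, 1.6]
grip_width: 0.0599
gripper_force: 0.0
```

Run:
```python
from h import *
goto(.4975,.280,.039,1)
im=manip.capture('wrist'); cv2.imwrite('pics/w2.png',im[:,:,::-1])
```

```text
t 3.15 p [0.4977 0.2802 0.0524] F [0.2 0.6 1.6] w 0.0599
shift [-0.2  0.1 13.4] rv [ 0.0006  0.0006 -0.0008]
```

View pics/w2.png

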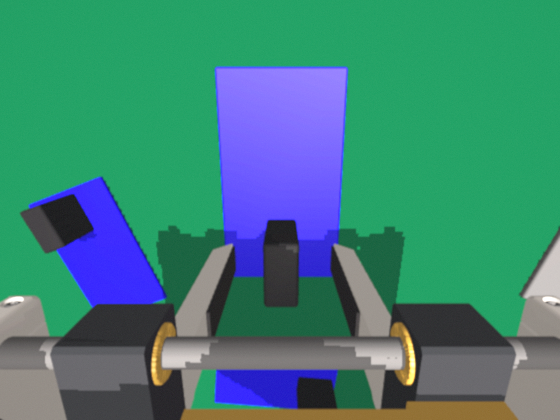

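The handle (281,262) is centred between the fingers. Going down the rest of the way and closing.

Call:
jog_arm:
  commands:
    - [[60, 0, 0, 12, 0, 0, 0], [60, 0, 0, 12, 0, 0, 0], [10, 0, 0, 12, 0, 0, 0], [10, 0, 0, 12, 0, 0, 0], [10, 0, 0, 12, 0, 0, 0]]
  grip_force: 40

```text
time_s: 3.7
eef_pos: [0.4977, 0.2813, 0.0398]
eef_rot: [[1.0, 0.018, 0.0], [0.018, -1.0, 0.0], [0.0, -0.0, -1.0]]
contact_force: [0.7, -0.3, -0.2]
grip_width: 0.039
gripper_force: 0.0
```

Call:
jog_arm:
  commands:
    - [[10, 0, 0, 0, 0, 0, 0], [10, 0, 0, 0, 0, 0, 0], [10, 0, 0, -25, 0, 0, 0], [10, 0, 0, -60, 0, 0, 0], [10, 0, 0, -80, 0, 0, 0]]

```text
time_s: 4.2
eef_pos: [0.4978, 0.2816, 0.1214]
eef_rot: [[1.0, 0.018, 0.001], [0.018, -1.0, 0.001], [0.001, -0.001, -1.0]]
contact_force: [-0.2, 0.2, -1.6]
grip_width: 0.0195
gripper_force: 40.0
```

Run:
```python
from h import *
a=np.radians(-4.4); u=np.array([np.cos(a),np.sin(a)])
o=np.array([.5523,-.1843])+.010*u; print('origin',o)
h=o-.108*u; print(h); goto(*h,.12,-4.4)
```

```text
origin [ 0.56227053 -0.18506719]
[ 0.45458883 -0.17678154]
t 4.2 p [0.4978 0.2816 0.1214] F [-0.2  0.2 -1.6] w 0.0195
shift [-51.5 457.5   0.9] rv [-0.0008 -0.001   0.0949]
```

Call:
jog_arm:
  commands:
    - [[10, -51, 457, 0, 0, 0, 0.095], [10, -51, 457, 0, 0, 0, 0.095], [10, -51, 457, 0, 0, 0, 0.095], [10, -51, 457, 0, 0, 0, 0.095], [10, -51, 457, 0, 0, 0, 0.095]]

```text
time_s: 4.7
eef_pos: [0.4736, 0.0304, 0.1194]
eef_rot: [[0.997, -0.077, 0.0], [-0.077, -0.997, -0.0], [0.0, 0.0, -1.0]]
contact_force: [0.6, -0.9, -1.7]
grip_width: 0.0197
gripper_force: 40.0
```

Run:
```python
from h import *
goto(.4546,-.1768,.12,-4.4)
```

```text
t 4.7 p [0.4736 0.0304 0.1194] F [ 0.6 -0.9 -1.7] w 0.0197
shift [ -3.  208.   -0.6] rv [ 0.0001 -0.0001 -0.0003]
```

Call:
jog_arm:
  commands:
    - [[10, -3, 208, 0, 0, 0, 0], [10, -3, 208, 0, 0, 0, 0], [10, -3, 208, 0, 0, 0, 0], [10, -3, 208, 0, 0, 0, 0], [10, -3, 208, 0, 0, 0, 0]]

```text
time_s: 5.2
eef_pos: [0.4538, -0.1805, 0.1192]
eef_rot: [[0.996, -0.084, -0.001], [-0.084, -0.996, -0.001], [-0.0, 0.001, -1.0]]
contact_force: [0.2, 0.9, -0.9]
grip_width: 0.0196
gripper_force: 40.0
```

Run:
```python
from h import *
goto(.4546,-.1768,.065,-4.4)
im=manip.capture('wrist'); a=im
s=manip.sense()
b=manip.capture('top')[130:280,320:450]
b=cv2.resize(b,None,fx=2,fy=2.8)
cv2.imwrite('pics/w3.png',np.hstack([a[:, 60:560],np.zeros((420,0,3),np.uint8),b])[:,:,::-1])
hsv=cv2.cvtColor(im,cv2.COLOR_RGB2HSV)
blue=cv2.inRange(hsv,(105,100,40),(135,255,255))
zu=s['eef_pos'][2]-.0398
print('plate',rect('wrist',blue,zu+.005))
```

```text
t 5.2 p [ 0.4538 -0.1805  0.1192] F [ 0.2  0.9 -0.9] w 0.0196
shift [ 0.5 -3.9 54.2] rv [ 0.0015  0.0004 -0.0072]
plate (array([ 501.29617, -179.5073 ], dtype=float32), np.float32(-4.3135133), [np.float32(76.87199), np.float32(133.35986)])
```

View pics/w3.png

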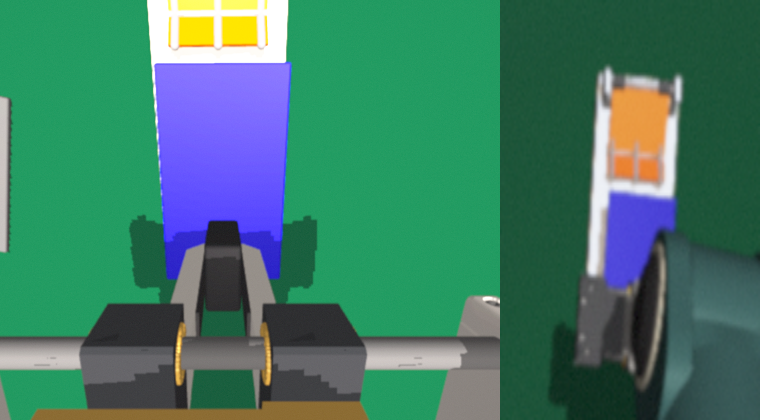

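The plate hangs in front of the clip: plate front edge at (222,64), clip lip at about (218,45). It sits a few mm too far right. Correct that and lower to about 8 mm over the bed, then measure up close.

Call:
jog_arm:
  commands:
    - [[10, -2, -4, 25, 0, 0, 0], [10, -2, -4, 45, 0, 0, 0], [10, -2, -4, 51, 0, 0, 0], [10, -2, -4, 51, 0, 0, 0]]

```text
time_s: 5.7
eef_pos: [0.4534, -0.1694, 0.0679]
eef_rot: [[0.997, -0.075, -0.001], [-0.075, -0.997, 0.001], [-0.001, -0.001, -1.0]]
contact_force: [-0.5, 0.2, -1.4]
grip_width: 0.0196
gripper_force: 40.0
```

Run:
```python
from h import *
goto(.4546,-.1768,.060,-4.4)
im=manip.capture('wrist'); s=manip.sense()
hsv=cv2.cvtColor(im,cv2.COLOR_RGB2HSV)
blue=cv2.inRange(hsv,(105,100,40),(135,255,255))
zu=s['eef_pos'][2]-.0398; print('under',zu)
print('plate',rect('wrist',blue,zu+.005))
# edge lines: per row, blue & (blue or bed) extents
grn=cv2.inRange(hsv,(60,80,30),(90,255,255))
P={'bl':[], 'br':[], 'wl':[], 'wr':[]}
for r in range(2,230,3):
    c=np.where(blue[r])[0]
    if len(c)>40: P['bl'].append((c[0],r));P['br'].append((c[-1]+1,r)) 
    g=grn[r]>0; m=280
    l=np.where(g[:m])[0]; q=np.where(g[m:])[0]
    if len(l)and len(q): P['wl'].append((l[-1]+1,r));P['wr'].append((m+q[0],r))
o=np.array([.56227,-.18507])
for k,z in [('bl',zu+.005),('br',zu+.005),('wl',.02),('wr',.02)]:
    w=ray('wrist',P[k],z)[:,:2]
    vx,vy,x0,y0=cv2.fitLine(w.astype(np.float32),cv2.DIST_HUBER,0,.0005,.001).ravel()
    print(k,'y at x=.5:',round(y0+(.5-x0)*vy/vx,4),'ang',round(np.degrees(np.arctan(vy/vx)),2),'x',w[:,0].min().round(3),w[:,0].max().round(3))
cv2.imwrite('pics/w4.png',im[:,:,::-1])
```

```text
t 5.7 p [ 0.4534 -0.1694  0.0679] F [-0.5  0.2 -1.4] w 0.0196
shift [1.8 7.3 7.9] rv [-0.0009  0.0014  0.0014]
under 0.0288340184905206
plate (array([ 500.41077, -172.58813], dtype=float32), np.float32(-4.2780623), [np.float32(76.40432), np.float32(132.95987)])
bl y at x=.5: -0.1349 ang -4.08 x 0.474 0.569
br y at x=.5: -0.2108 ang -4.2 x 0.468 0.563
wl y at x=.5: -0.1315 ang -4.52 x 0.469 0.603
wr y at x=.5: -0.2322 ang -4.15 x 0.462 0.596
```

View pics/w4.png

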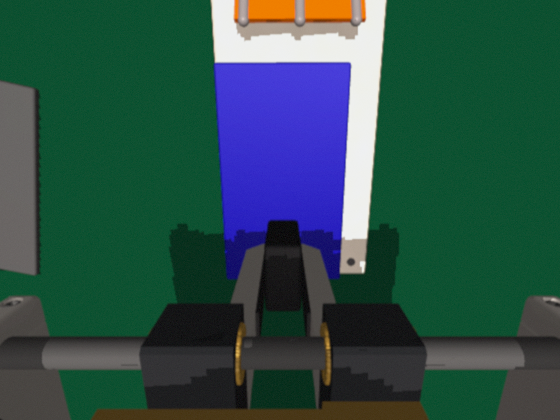

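The picture shows the plate at (216,64)-(350,278), offset to the left on the bed (bed edges at about 213-385), with the clip lip at (300,22) ahead. The plate looks 5% small, so it hangs lower in the grip than assumed because the fingers closed late. I'll solve for its height.

Run:
```python
from h import *
im=cv2.imread('pics/w4.png')[:,:,::-1].copy(); s=manip.sense()
hsv=cv2.cvtColor(im,cv2.COLOR_RGB2HSV)
blue=cv2.inRange(hsv,(105,100,40),(135,255,255))
for zt in (.018,.021,.024,.027,.03):
    c,a,l=rect('wrist',blue,zt); h=(c/1000)-.045*np.array([np.cos(np.radians(a)),np.sin(np.radians(a))])
    print(zt,c,a,l,'handle',h)
goto(.4546,-.1768,.060,-4.4)
```

```text
0.018 [ 497.38678 -172.30219] -4.2780576 [np.float32(82.86151), np.float32(144.19678)] handle [ 0.45251215 -0.16894533]
0.021 [ 497.95966 -172.35635] -4.278047 [np.float32(81.63808), np.float32(142.06776)] handle [ 0.453085   -0.16899951]
0.024 [ 498.53278 -172.41055] -4.2780366 [np.float32(80.414665), np.float32(139.93872)] handle [ 0.45365816 -0.1690537 ]
0.027 [ 499.10568 -172.46475] -4.2780476 [np.float32(79.19125), np.float32(137.80981)] handle [ 0.45423108 -0.16910791]
0.03 [ 499.67853 -172.51889] -4.278052 [np.float32(77.96785), np.float32(135.68071)] handle [ 0.45480388 -0.16916203]
t 5.75 p [ 0.4538 -0.1698  0.0686] F [-0.  -0.1 -1.1] w 0.02
shift [1.3 6.9 8.6] rv [-0.0004  0.0002  0.0009]
```

Plate top is at about 25 mm, so the underside is right at bed height, with no load showing. It has to go 9 mm to the right: lift 5 mm, shift, settle and look again.

Call:
jog_arm:
  commands:
    - [[10, 0, 0, -5, 0, 0, 0], [10, 0, 9, -5, 0, 0, 0.001], [10, 0, 9, -5, 0, 0, 0.001], [10, 0, 9, -1, 0, 0, 0.001], [10, 0, 9, -1, 0, 0, 0.001]]

```text
time_s: 6.25
eef_pos: [0.4525, -0.1797, 0.0689]
eef_rot: [[0.997, -0.078, -0.001], [-0.078, -0.997, 0.0], [-0.001, -0.0, -1.0]]
contact_force: [0.8, -0.7, -1.3]
grip_width: 0.0195
gripper_force: 40.0
```

```bash
cat > meas.py <<'E'
from h import *
def meas(name,zt):
    im=manip.capture('wrist'); s=manip.sense()
    hsv=cv2.cvtColor(im,cv2.COLOR_RGB2HSV)
    blue=cv2.inRange(hsv,(105,100,40),(135,255,255)); grn=cv2.inRange(hsv,(60,80,30),(90,255,255))
    print('plate',rect('wrist',blue,zt))
    P={'bl':[], 'br':[], 'wl':[], 'wr':[]}
    for r in range(2,230,3):
        c=np.where(blue[r])[0]
        if len(c)>40: P['bl'].append((c[0],r));P['br'].append((c[-1]+1,r))
        g=grn[r]>0; l=np.where(g[:280])[0]; q=np.where(g[280:])[0]
        if len(l)and len(q): P['wl'].append((l[-1]+1,r));P['wr'].append((280+q[0],r))
    Y={}
    for k,z in [('bl',zt),('br',zt),('wl',.02),('wr',.02)]:
        vx,vy,x0,y0=cv2.fitLine(ray('wrist',P[k],z)[:,:2].astype(np.float32),cv2.DIST_HUBER,0,.0005,.001).ravel()
        Y[k]=(y0+(.53-x0)*vy/vx,np.degrees(np.arctan(vy/vx)))
    p,w=[(np.array(Y[a])+Y[b])/2 for a,b in (('bl','br'),('wl','wr'))]
    print('plate y,ang',p,'bed',w,'diff mm',1000*(p[0]-w[0]),'width',Y['wl'][0]-Y['wr'][0])
    cv2.imwrite(f'pics/{name}.png',im[:,:,::-1])
    print('t',s['time_s'],s['eef_pos'],s['contact_force'],s['moment'])
E
python3 -c "
from meas import *
meas('w5',.026)"
```

```text
plate (array([ 497.55096, -182.48236], dtype=float32), np.float32(-4.4169555), [np.float32(79.44019), np.float32(138.7852)])
plate y,ang [-0.185278 -4.280558] bed [-0.1839506 -4.116457 ] diff mm -1.3273954 width 0.09968679
t 6.3 [ 0.45256241 -0.17958977  0.06901673] [-1.04054631 -0.47637693 -0.90640584] [ 0.03181492  0.10623369 -0.01872371]
```

Call:
jog_arm:
  commands:
    - [[10, 0, -1.2, 0, 0, 0, 0], [10, 0, -1.2, 1, 0, 0, 0], [10, 0, -1.2, 1.5, 0, 0, 0], [10, 0, -1.2, 1.5, 0, 0, 0]]

```text
time_s: 6.7
eef_pos: [0.4528, -0.1785, 0.0677]
eef_rot: [[0.997, -0.078, -0.0], [-0.078, -0.997, 0.0], [-0.0, -0.0, -1.0]]
contact_force: [0.7, 1.0, -0.9]
grip_width: 0.0197
gripper_force: 40.0
```

```bash
python3 -c "
from meas import *
meas('w6',.0255)"
```

```text
plate (array([ 497.95807, -181.61127], dtype=float32), np.float32(-4.4664764), [np.float32(79.14585), np.float32(138.25272)])
plate y,ang [-0.18417615 -4.27388   ] bed [-0.18411182 -4.142667  ] diff mm -0.06432831 width 0.09962183
t 6.75 [ 0.45285203 -0.17850445  0.06777453] [-0.25109239 -0.58958474 -2.20456783] [ 0.03622566  0.06638349 -0.04323065]
```

Centred. Lower until contact shows.

Call:
jog_arm:
  commands:
    - [[10, 0, 0, 1, 0, 0, 0], [10, 0, 0, 1, 0, 0, 0], [10, 0, 0, 1, 0, 0, 0]]

```text
time_s: 7.05
eef_pos: [0.4529, -0.1785, 0.0668]
eef_rot: [[0.997, -0.078, -0.0], [-0.078, -0.997, 0.0], [-0.0, -0.0, -1.0]]
contact_force: [0.5, -0.9, -0.6]
grip_width: 0.0196
gripper_force: 40.0
```

Call:
jog_arm:
  commands:
    - [[10, 0, 0, 1, 0, 0, 0], [10, 0, 0, 1, 0, 0, 0], [10, 0, 0, 1, 0, 0, 0]]

```text
time_s: 7.35
eef_pos: [0.453, -0.1785, 0.0662]
eef_rot: [[0.997, -0.078, 0.0], [-0.078, -0.997, -0.0], [0.0, 0.0, -1.0]]
contact_force: [-1.2, -0.1, 9.4]
grip_width: 0.0196
gripper_force: 40.0
```

Call:
jog_arm:
  commands:
    - [[10, 0, 0, 1, 0, 0, 0], [10, 0, 0, 1, 0, 0, 0], [10, 0, 0, 1, 0, 0, 0]]

```text
time_s: 7.65
eef_pos: [0.4531, -0.1785, 0.0661]
eef_rot: [[0.997, -0.078, 0.0], [-0.078, -0.997, -0.001], [0.0, 0.001, -1.0]]
contact_force: [-10.2, 4.2, 34.1]
grip_width: 0.0195
gripper_force: 40.0
```

Bed contact at TCP z ≈ 0.0663. Relax, let the plate lie free, and regrip 8 mm lower for a full hold.

Call:
jog_arm:
  commands:
    - [[10, 0, 0, -1.5, 0, 0, 0], [10, 0, 0, -1.5, 0, 0, 0], [36, 0, 0, -1.5, 0, 0, 0], [36, 0, 0, -1.5, 0, 0, 0], [36, 0, 0, -1.5, 0, 0, 0]]

```text
time_s: 8.15
eef_pos: [0.4529, -0.1785, 0.0662]
eef_rot: [[0.997, -0.078, -0.0], [-0.078, -0.997, 0.0], [-0.0, -0.0, -1.0]]
contact_force: [0.9, -0.0, 0.4]
grip_width: 0.0356
gripper_force: 0.0
```

Call:
jog_arm:
  commands:
    - [[36, 0, 0, 4, 0, 0, 0], [36, 0, 0, 8, 0, 0, 0], [36, 0, 0, 8, 0, 0, 0], [36, 0, 0, 8, 0, 0, 0]]

```text
time_s: 8.55
eef_pos: [0.4527, -0.1784, 0.0581]
eef_rot: [[0.997, -0.078, -0.001], [-0.078, -0.997, 0.0], [-0.001, -0.0, -1.0]]
contact_force: [0.4, 0.1, -1.1]
grip_width: 0.0362
gripper_force: 0.0
```

```bash
python3 -c "
from meas import *
meas('w7',.025)"
```

```text
plate (array([ 498.61127, -181.73453], dtype=float32), np.float32(-4.291732), [np.float32(78.12106), np.float32(137.21178)])
plate y,ang [-0.18430378 -4.2533045 ] bed [-0.18411578 -4.1373825 ] diff mm -0.18799305 width 0.09952846
t 8.6 [ 0.45285507 -0.17847962  0.05823421] [ 0.17783328 -0.02641263  0.39517857] [0.08130065 0.01770352 0.02059064]
```

View pics/w7.png

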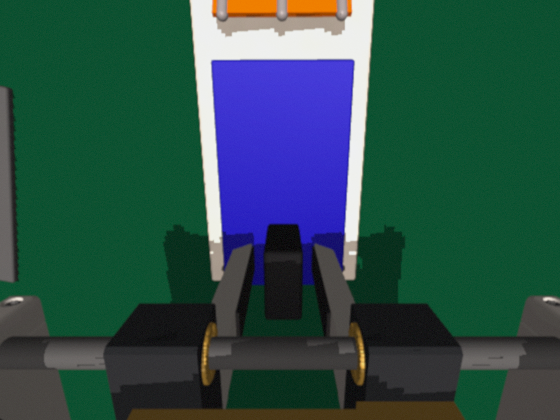

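The plate lies flat and free, centred (211–353 within bed edges 195–370) just short of the clip at (282,13). Regrip.

Call:
jog_arm:
  commands:
    - [[10, 0, 0, 0, 0, 0, 0], [10, 0, 0, 0, 0, 0, 0], [10, 0, 0, 0, 0, 0, 0], [10, 0, 0, 0, 0, 0, 0], [10, 0, 0, 0, 0, 0, 0]]
  grip_force: 40

```text
time_s: 9.1
eef_pos: [0.4529, -0.1785, 0.0584]
eef_rot: [[0.997, -0.078, 0.0], [-0.078, -0.997, 0.0], [0.0, -0.0, -1.0]]
contact_force: [-0.6, -0.2, 2.0]
grip_width: 0.0196
gripper_force: 40.0
```

Call:
jog_arm:
  commands:
    - [[10, 5, 0, 0, 0, 0, 0], [10, 12, 0, 0, 0, 0, 0], [10, 20, -0.1, 0, 0, 0, 0], [10, 25, -0.1, 0, 0, 0, 0], [10, 30, -0.1, 0, 0, 0, 0]]

```text
time_s: 9.6
eef_pos: [0.4833, -0.1808, 0.0584]
eef_rot: [[0.997, -0.078, -0.0], [-0.078, -0.997, 0.0], [-0.0, 0.0, -1.0]]
contact_force: [-3.6, 0.4, 8.8]
grip_width: 0.0197
gripper_force: 40.0
```

Call:
jog_arm:
  commands:
    - [[10, 5, 0, 0, 0, 0, 0], [10, 10, 0, 0, 0, 0, 0], [10, 15, -0.1, 0, 0, 0, 0], [10, 20, -0.1, 0, 0, 0, 0], [10, 25, -0.1, 0, 0, 0, 0]]

```text
time_s: 10.1
eef_pos: [0.5076, -0.1827, 0.0584]
eef_rot: [[0.997, -0.078, -0.001], [-0.078, -0.997, -0.0], [-0.001, 0.0, -1.0]]
contact_force: [-8.5, 0.9, 12.5]
grip_width: 0.0194
gripper_force: 40.0
```

Call:
jog_arm:
  commands:
    - [[10, 4, 0, 0, 0, 0, 0], [10, 8, 0, 0, 0, 0, 0], [10, 12, 0, 0, 0, 0, 0], [10, 15, -0.1, 0, 0, 0, 0], [10, 18, -0.1, 0, 0, 0, 0]]

```text
time_s: 10.6
eef_pos: [0.5255, -0.184, 0.0584]
eef_rot: [[0.997, -0.078, -0.001], [-0.078, -0.997, -0.0], [-0.001, 0.0, -1.0]]
contact_force: [-9.5, 0.6, 12.2]
grip_width: 0.0199
gripper_force: 40.0
```

```bash
python3 -c "
from meas import *
meas('w8',.025)"
```

```text
plate (array([ 571.53754, -187.1214 ], dtype=float32), np.float32(-4.432711), [np.float32(77.80582), np.float32(136.6195)])
plate y,ang [-0.18415621 -4.439658  ] bed [-0.18406518 -4.158493  ] diff mm -0.091031194 width 0.09953961
t 10.65 [ 0.5261208  -0.1839844   0.05836751] [-3.34969877 -1.26242885  7.53467101] [-0.04637741  0.86997225 -0.05721416]
```

Under the clip, with clip drag of about -9 N in x. Creep to the stop.

Call:
jog_arm:
  commands:
    - [[10, 1, 0, 0, 0, 0, 0], [10, 2, 0, 0, 0, 0, 0], [10, 3, 0, 0, 0, 0, 0]]

```text
time_s: 10.95
eef_pos: [0.5284, -0.1842, 0.0584]
eef_rot: [[0.997, -0.078, -0.001], [-0.078, -0.997, 0.0], [-0.001, 0.0, -1.0]]
contact_force: [-8.3, 1.5, 11.9]
grip_width: 0.0198
gripper_force: 40.0
```

Call:
jog_arm:
  commands:
    - [[10, 0.7, 0, 0, 0, 0, 0], [10, 1.4, 0, 0, 0, 0, 0], [10, 2, 0, 0, 0, 0, 0]]

```text
time_s: 11.25
eef_pos: [0.5304, -0.1843, 0.0584]
eef_rot: [[0.997, -0.078, -0.001], [-0.078, -0.997, 0.0], [-0.001, 0.0, -1.0]]
contact_force: [-7.9, 1.0, 11.9]
grip_width: 0.0195
gripper_force: 40.0
```

Call:
jog_arm:
  commands:
    - [[10, 0.5, 0, 0, 0, 0, 0], [10, 1, 0, 0, 0, 0, 0]]

```text
time_s: 11.45
eef_pos: [0.5314, -0.1844, 0.0584]
eef_rot: [[0.997, -0.078, -0.001], [-0.078, -0.997, 0.0], [-0.001, 0.0, -1.0]]
contact_force: [-7.7, 0.5, 11.6]
grip_width: 0.02
gripper_force: 40.0
```

Call:
jog_arm:
  commands:
    - [[10, 0.5, 0, 0, 0, 0, 0], [10, 1, 0, 0, 0, 0, 0]]

```text
time_s: 11.65
eef_pos: [0.5324, -0.1845, 0.0584]
eef_rot: [[0.997, -0.078, -0.001], [-0.078, -0.997, 0.0], [-0.001, 0.0, -1.0]]
contact_force: [-7.6, 1.7, 11.7]
grip_width: 0.02
gripper_force: 40.0
```

Call:
jog_arm:
  commands:
    - [[10, 0.6, 0, 0, 0, 0, 0], [10, 1.2, 0, 0, 0, 0, 0]]

```text
time_s: 11.85
eef_pos: [0.5333, -0.1846, 0.0584]
eef_rot: [[0.997, -0.078, -0.002], [-0.078, -0.997, 0.0], [-0.002, 0.0, -1.0]]
contact_force: [-14.8, 2.0, 18.4]
grip_width: 0.0196
gripper_force: 40.0
```

Call:
jog_arm:
  commands:
    - [[10, 0.6, 0, 0, 0, 0, 0], [10, 1.2, 0, 0, 0, 0, 0]]

```text
time_s: 12.05
eef_pos: [0.5334, -0.1847, 0.0583]
eef_rot: [[0.997, -0.078, -0.004], [-0.078, -0.997, 0.0], [-0.004, 0.0, -1.0]]
contact_force: [-22.3, 3.5, 24.9]
grip_width: 0.0199
gripper_force: 40.0
```

Call:
jog_arm:
  commands:
    - [[10, 0.5, 0, 0, 0, 0, 0], [10, 1, 0, 0, 0, 0, 0]]

```text
time_s: 12.25
eef_pos: [0.5338, -0.1846, 0.0582]
eef_rot: [[0.997, -0.078, -0.006], [-0.078, -0.997, 0.0], [-0.006, 0.0, -1.0]]
contact_force: [-23.4, 3.0, 25.4]
grip_width: 0.0201
gripper_force: 40.0
```

Firm stop at x ≈ 0.5333 (80.5 mm of travel, 79 expected). Ease the push, release and rise.

Call:
jog_arm:
  commands:
    - [[10, -1.5, 0, -0.3, 0, 0, 0], [10, -1.5, 0, -0.3, 0, 0, 0], [40, -1.5, 0, -0.3, 0, 0, 0], [40, -1.5, 0, -0.3, 0, 0, 0], [40, -1.5, 0, -0.3, 0, 0, 0]]

```text
time_s: 12.75
eef_pos: [0.5348, -0.1845, 0.0585]
eef_rot: [[0.997, -0.078, 0.0], [-0.078, -0.997, 0.0], [0.0, -0.0, -1.0]]
contact_force: [-0.2, 0.4, 0.6]
grip_width: 0.0392
gripper_force: 0.0
```

```bash
python3 -c "
from meas import *
meas('w9',.025)
b=cv2.imread('pics/w9.png'); t=manip.capture('scene')[170:260,120:230,::-1]
cv2.imwrite('pics/v9.png',np.hstack([b[:,100:460],cv2.resize(t,(440,420),interpolation=2)]))"
```

```text
plate (array([ 579.2047, -187.7793], dtype=float32), np.float32(-4.3291106), [np.float32(77.91633), np.float32(137.68034)])
plate y,ang [-0.1841399 -4.569934 ] bed [-0.18441814 -3.9478528 ] diff mm 0.27823448 width 0.09971075
t 12.8 [ 0.53482048 -0.18453898  0.0585439 ] [0.45988243 0.32351304 0.24330323] [ 0.00791431  0.01529415 -0.04160313]
```

View pics/v9.png

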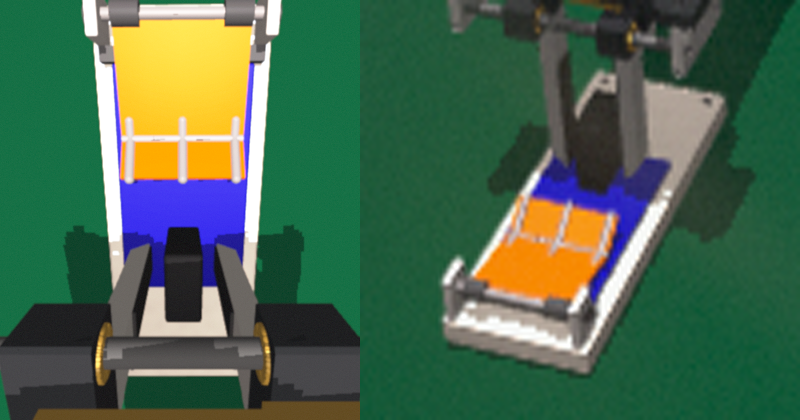

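The plate lies flat under the clip, with its front edge against the dark stop (corners at (107,60) and (255,62) in the left half), centred and released. Rise clear and check once more.

Call:
jog_arm:
  commands:
    - [[40, 0, 0, -20, 0, 0, 0], [40, 0, 0, -50, 0, 0, 0], [40, 0, 0, -90, 0, 0, 0], [40, 0, 0, -110, 0, 0, 0], [40, 0, 0, -110, 0, 0, 0]]

```text
time_s: 13.35
eef_pos: [0.536, -0.185, 0.1716]
eef_rot: [[0.997, -0.078, 0.004], [-0.078, -0.997, -0.002], [0.005, 0.001, -1.0]]
contact_force: [-0.3, -0.7, -0.6]
grip_width: 0.0399
gripper_force: 0.0
```

```bash
python3 -c "
from meas import *
meas('w10',.025)"
```

```text
plate (array([ 578.4185 , -187.37126], dtype=float32), np.float32(-4.399986), [np.float32(77.181335), np.float32(136.7724)])
plate y,ang [-0.18418738 -4.36273   ] bed [-0.18395129 -4.2038584 ] diff mm -0.236094 width 0.10019283
t 13.4 [ 0.53514029 -0.18486595  0.16970618] [ 0.43075668  0.01086992 -0.47436048] [0.01699156 0.04578492 0.06158789]
```

View pics/w10.png

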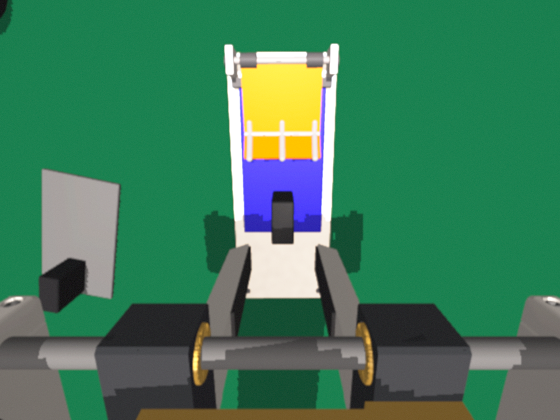

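The plate is in place: blue runs from the stop at row 86 to its rear edge at row 232, centred (0.2 mm off) and square (0.2°). The grey plate hasn't moved and the gripper is clear.

```bash
python3 -c "
from rig import manip
print(manip.hand_in())"
```

```text
the job is handed in; nothing more can be done
None
```

The blue plate is under the clip, against the stop, about 0.2 mm off centre and 0.2° off square by the wrist camera, and released; I handed the job in at about 13.4 s, and no verdict was returned.

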